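# Lever open a coin case and hold the magnifier over the larger coin

## Robot

A 7-joint arm with a two-finger parallel gripper is mounted at the origin on a cart in front of the work surface, level with it; the furniture and walls round the work are solid. World frame = base frame: x ahead of the robot, y to its left, z up, the work surface at z = 0. Lengths are in mm, angles in rad, forces in N, time in s.
With the tool pointing down it reaches from about 425 to 825 mm from the base axis. Payload 3.6 kg.
Tool frame: the origin (TCP) lies on the centre line of the jaws, within the pads' length; the fingertips stand 19 mm ahead of it and the grasp point (between the pads) is the TCP; z points along the fingers, y is the line along which they close (so a half turn about z gives the same grasp; the last joint's range is limited). The gripper opens to 85 mm and grips with 20 to 120 N. Pads are 22 mm wide; open, the fingers measure 114 mm over their backs; the gripper's body (76 mm by 85 mm) begins 54 mm behind the grasp point. The pads swing forward as they close: fully open they stand 13 mm farther back than shut.
Start: joints at [1.25, 0.615, -0.013, 1.423, 0.008, 1.103, -0.04], TCP at [188.246, -622.115, 250.297] pointing down, gripper open.
Joint ranges: [-3.12, 3.12], [-0.3, 2.06], [-1.34, 1.32], [0.26, 2.42], [-1.36, 4.5], [0.01, 1.98], [-2.84, 2.84]. Speed limits (rad/s): [2.79, 2.79, 3.14, 3.14, 3.14, 3.14, 3.14].

## Interface

Orientations are given as [roll, pitch, yaw] about the fixed x, y, z axes, in that order (R = Rz(yaw) Ry(pitch) Rx(roll)).
In Python, from plant import env, vision gives the robot as it stands.
- The arm moves only by the tool jog_arm, never from a script. Its argument "steps" is text: rows parted by semicolons, each of 5 numbers parted by spaces: the opening, from 0 (shut) to 1 (fully open), then the shift along the tool's x, y, z in m, then the turn about the tool's z in degrees. In form: fingers dx dy dz turn; .... A call has 1 to 10 rows; each row is the pose to reach, as a shift and turn from the pose commanded when the call began, along the tool's axes at that moment; what a row does not reach only later rows make up. A row lasts 1/10 s, in which the tool goes at most 50 mm and 8.59 degrees, less where a joint would pass 70% of its speed; a pose out of reach is approached as far as the arm can. A call with a gripper value outside its range is refused whole. The fingers move at their own pace and stop on an object; the grip force is fixed at half the most. Time passes only in rows, so rows that repeat a pose let the fingers close. It gives the time, the measured TCP pose, the force, the opening and the grip force at its end, in the units of the state.
- env.read_state(): the state, without advancing time (a new reading comes with each control period).
- vision.grab_frame(name): name is "scene" or "top" or "wrist"; returns (picture, depth): 400x640x3 uint8, red, green, blue; 400x640 float32, mm along the optical axis (not along the pixel's ray), 0 where there is no reading.
- vision.camera_params(name): a dict with "mtx" (3x3 intrinsics, pixels), "rvec" (rotation vector, rad) and "tvec" (3), from world to camera coordinates, as OpenCV has them. Camera axes: x right, y down, z forward; pixel columns grow to the right and rows downward; lengths in mm; the calibration is good to about 2 mm. The wrist camera is an equidistant fisheye: a pixel r from the principal point sees the ray r / f radians off the axis. A picture is of the moment at which its call begins: read the wrist's pose just before it. camera_params takes no time and is no camera call; for the wrist camera it gives the pose at the moment of the call.
- env.finish_job(): hands the job in; it is judged then, once.
The state is a dict: "clock": time; "joint_pos": joint angles; "dq": joint speeds; "effort": joint torques, N m; "position": TCP position; "tcp_rot": TCP orientation; "force": force on the tool from outside, world axes, zero at the start; "ft_torque": the same for the moment, N m; "width": finger opening in mm; "gripper_force": force on a finger pad.
Only numpy, scipy, OpenCV 4.12 (cv2) and the standard library are available. Lean on these libraries where they do the work, as an engineer would, in place of code of your own. Each camera call takes 0.05 s, during which the arm holds its last target. There are 200 camera calls.

## Task

The lid of the wooden coin case has snapped shut: lever it up with the blade of the letter opener that lies beside it, through the notch in the case's front edge, keeping the fingers off the case, swing it right back until it stays open past upright, and lay the opener down flat on the desk, clear of the case. Then take the magnifier by its handle, carry it over the desk things in between and finish while still holding it: level, lens centred over the larger of the two coins, about two centimetres above its face and touching nothing but your fingers. Touch neither coin with blade or magnifier and leave the glass weight, mug and rubber stamp where they stand.

Things in the scene. Friction and masses are not known exactly. Their poses are not given: they have to be found in the camera images.
- case: Wooden coin case, fixed on the desk: 92 mm deep (x) by 146 mm wide (y), base 44 mm high, 52 mm with the shut lid. Origin at the centre of its underside; its -x side is the front, +x the hinge side. Walls 6 mm. Inside, a grey insert with its top 34 mm above the desk has two equal square wells, 46 mm a side, at y = +33 and -33 mm on the case's middle line (x = 0), one coin in each, either way round.
- case_notch (a point): Centre of the notch in the top edge of the case's front wall, on the outer face: an opening 30 mm wide (y) and 8 mm high, from 36 to 44 mm above the desk (this point: 40 mm); its roof is the underside of the shut lid. Axes as the case. Behind the 6 mm wall the blade can go in level up to about 60 mm between the two coins, over the insert.
- lid_hinge (a point): Point on the lid's hinge line, at the middle of the case's rear top edge, 44 mm above the desk, 46 mm behind the case's centre. The hinge line is along the case's y. Axes as the case.
- lid (a joint): Angle of the lid: 0 shut, growing as the front edge rises; stop at 1.9. A flat wooden board 92 x 146 x 8 mm, flush with the case all round, 70 g. Two small spring roller catches hold it: about 2 N up at the front edge snaps it free within the first 4 mm of lift. Then it is loose: it falls shut when let go before about upright (1.5) and falls back to its stop beyond it.
- lid_edge (a point): Middle of the lower front edge of the lid, 92 mm from the hinge line; moves with the lid.
- opener: Letter opener lying flat right of the case (another one far right is out of reach): 243 mm, 50 g. Origin at mid-length on its underside; -y end is the blade's point. Black handle y = +55 to +122 mm, 16 mm wide, 9 mm thick; blade y = +57 to -122 mm, 12 mm wide, 4 mm thick, underside level with the handle's. Grip the handle firmly, or the lid tips the blade in the fingers.
- blade_tip (a point): Point of the blade: opener frame (0, -122, 2) mm.
- magnifier: Magnifier lying flat, 76 x 170 x 19 mm, 110 g. Origin at the middle of its length, on its underside. Round lens, 76 mm over its frame and 11 mm thick, at the -y end, centred at y = -47 mm; black handle from y = -10 to +85 mm, up to 20 mm wide and 19 mm thick.
- lens (a point): Centre of the lens glass: magnifier frame (0, -47, 6) mm; axes as the magnifier.
- large_coin: The larger coin: silver, 38 mm across, in a black round mount 44 mm across, 7.5 mm high, fixed in one of the two wells. Origin at the centre of the mount's underside, 28 mm above the desk; z up. Hidden until the lid is open (the pose is given all the same).
- large_coin_face (a point): Centre of the larger coin's face, 8.6 mm above its origin.
- small_coin: The smaller coin: silver, 22 mm across, in an equal black mount, in the other well. Origin as the larger coin's.
- glass_weight: Round glass paperweight, 72 mm across, 49 mm high, loose, between the magnifier and the case. Origin at the centre of its underside.
- mug: Striped mug, 86 mm across, 90 mm high, 120 mm long over its handle, loose, between the magnifier and the case. Origin under the middle of that length: the cup's own axis lies 17 mm to its +y, the handle reaches 60 mm to its -y.
- stamp: Rubber stamp standing upright, foot 28 x 56 mm, 67 mm high, loose, beyond the mug. Origin at the centre of its underside.
Mind the look-alikes: they are no part of the job. Of the things shaped like the case, the wooden one is meant.

How it is judged (in metres and radians):
On the way, in this order (a step that is already met when the one before it is completed fails the run):
1. the lid is levered up by the blade (value of joint lid above 0.15 rad and contact force between opener and case above 0.05 N).
2. the lid is swung back past upright (value of joint lid above 1.6 rad), for 0.2 s.
3. the opener is laid flat on the desk and let go (height (world z) of opener below 0.012 m and height (world z) of blade_tip below 0.014 m and contact force between opener and the fingers below 0.05 N and linear speed of opener below 0.03 m/s), for 0.2 s.
4. the magnifier is lifted (height (world z) of lens above 0.05 m and contact force between magnifier and the fingers above 1 N), for 0.2 s.
At the end, for the whole second after the job is handed in: Magnifier held still, touching only the fingers, tilt < 10 deg, lens centre within 10 mm of the larger coin's axis and 12 to 32 mm above its face; lid past 1.6 rad; opener flat on the desk, clear of the case; weight, mug and stamp within 20 mm of their start (horizontal distance between lens and large_coin_face below 0.01 m and z of lens in the frame of large_coin_face between 0.012 and 0.032 m and angle between magnifier's own z axis and vertical below 0.17 rad and linear speed of each of magnifier, opener below 0.02 m/s and contact force between magnifier and the fingers above 1 N and contact force between each of magnifier, opener and case below 0.05 N and contact force between magnifier and large_coin below 0.05 N and contact force between magnifier and small_coin below 0.05 N and value of joint lid above 1.6 rad and height (world z) of opener below 0.012 m and height (world z) of blade_tip below 0.014 m and distance of each of glass_weight, mug, stamp from where it was at the start of the episode below 0.02 m); the arm keeps its last pose, push and grip.
It fails at once if the fingers touch the case or its lid (contact force between the fingers and case above 1 N).
It fails at once if blade or magnifier touches a coin (contact force between any of opener, magnifier and large_coin above 0.3 N or contact force between any of opener, magnifier and small_coin above 0.3 N).
It fails at once if a bystander is displaced (distance of any of glass_weight, mug, stamp from where it was at the start of the episode above 0.02 m).
It also fails if it takes over 72 s, if anything falls off the work surface, if the arm or the gripper's body presses on something with over 40 N, if the wrist force passes 120 N, or if a joint passes its speed limit or range.

## Working session

There is one attempt and no reset: what is moved stays moved. The work goes in short steps, Python scripts to look and compute and a tool call to move; the robot and the scene stay as the last step left them, time stands still between calls to the robot, and variables do not carry over. Pictures are saved under pics/ and viewed, at most 10 in all, crops included, and the job is handed in when it is done.

Besides the shell and the picture viewer there is one more tool, called after "Call:" by a JSON object that holds its "method" and its "body". jog_arm: Moves the arm, as the interface text tells. Its arguments: {"type":"object","properties":{"steps":{"type":"string"}},"required":["steps"]}

```bash
ls; mkdir -p pics
python3 - <<'E'
from plant import env, vision
import cv2,numpy as np
for n in("top","scene"):
    p,d=vision.grab_frame(n); cv2.imwrite(f"pics/{n}0.png",p[:,:,::-1]); np.savez(f"{n}0.npz",p=p,d=d)
    c=vision.camera_params(n); print(n,c)
print(env.read_state())
E
```

```text
pics
top {'mtx': array([[366.45539874,   0.        , 321.63001647],
       [  0.        , 366.45539874, 196.8986    ],
       [  0.        ,   0.        ,   1.        ]]), 'rvec': array([ 2.11371203, -2.10832776,  0.16074476]), 'tvec': array([ 15.00834034, 524.09421073, 927.37175579])}
scene {'mtx': array([[365.61808131,   0.        , 325.10283501],
       [  0.        , 365.61808131, 196.59242007],
       [  0.        ,   0.        ,   1.        ]]), 'rvec': array([ 0.93450353, -2.10513889,  1.38429399]), 'tvec': array([343.11251215, 198.8100052 , 847.36170099])}
{'clock': 0.1, 'joint_pos': array([ 1.25049458,  0.61584738, -0.01258409,  1.42477324,  0.00812951,
        1.10342978, -0.04041298]), 'dq': array([ 1.04334386e-03, -2.06473653e-03, -1.81992149e-03, -2.60135953e-03,
       -8.98914505e-04, -6.72098553e-05,  1.97937363e-03]), 'effort': array([ 9.21646024e-04, -4.70384932e+01,  2.59883841e-01, -1.71570915e+01,
        1.00205539e-02,  5.89124465e-03, -8.71500099e-07]), 'position': array([ 188.02995091, -621.51409964,  249.22644701]), 'tcp_rot': array([-3.13918680e+00,  7.70168596e-05,  2.93841419e-01]), 'force': array([ 1.29400065, -0.10279388,  0.54493208]), 'ft_torque': array([-0.00347288,  0.00240582,  0.03885373]), 'gripper_force': 0.0, 'width': 85.27943833962402}
```

View pics/top0.png

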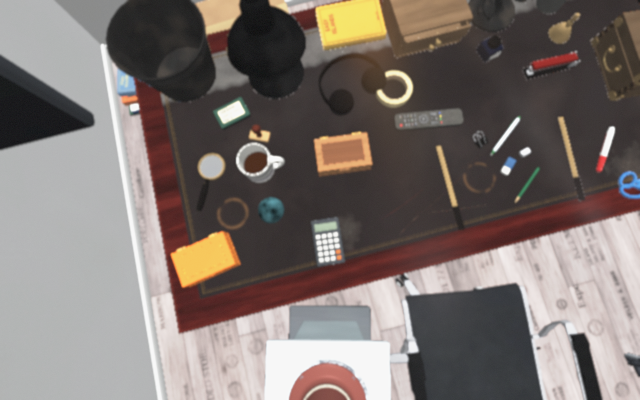

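View pics/scene0.png

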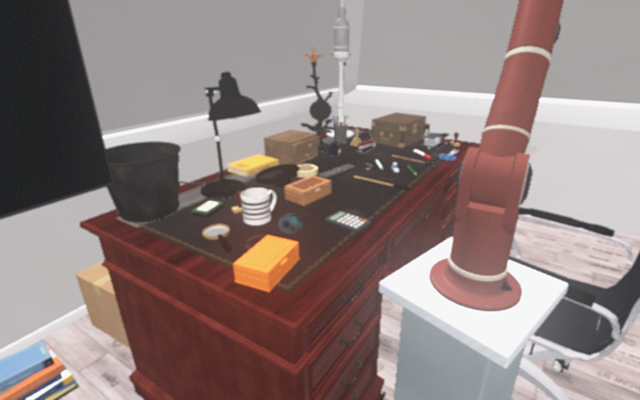

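The top view shows the wooden case at (343,152) and the opener with its blade at (447,170) and its black handle at (458,215). The magnifier's lens is at (211,166) with the handle at (203,195). The weight is at (271,209), the mug at (258,162) and the stamp at (260,133). The orange box and the right-hand opener are decoys.

```bash
cat > h.py <<'E'
import numpy as np, cv2
from plant import env, vision
def ray(n,uv,c=None):
    c=c or vision.camera_params(n); R=cv2.Rodrigues(np.array(c["rvec"]))[0]; K=c["mtx"]
    uv=np.atleast_2d(np.asarray(uv,float)); x=(uv-[K[0,2],K[1,2]])/[K[0,0],K[1,1]]
    if n=="wrist":
        r=np.linalg.norm(x,axis=1,keepdims=True)+1e-12; d=np.hstack([x/r*np.sin(r),np.cos(r)])
    else: d=np.hstack([x,np.ones((len(x),1))])
    return -R.T@np.ravel(c["tvec"]), d@R      # origin, rows of world dirs (depth-scaled except wrist)
def plane(n,uv,z,c=None):
    o,d=ray(n,uv,c); return o+d*((z-o[2])/d[:,2:])
def cloud(n,dep,c=None):
    v,u=np.mgrid[:400,:640]; uv=np.c_[u.ravel(),v.ravel()]; o,d=ray(n,uv,c)
    if n=="wrist":
        R=cv2.Rodrigues(np.array((c or vision.camera_params(n))["rvec"]))[0]; d=d/(d@R[2])[:,None]
    return (o+d*dep.reshape(-1,1)).reshape(400,640,3)
E
python3 - <<'E'
from h import *
f=np.load("top0.npz"); p,d=f["p"],f["d"]; X=cloud("top",d); hsv=cv2.cvtColor(p,cv2.COLOR_RGB2HSV)
print("desk z",np.median(X[225:240,370:400,2]))
def rep(n,m,z,box):
    k=np.zeros(m.shape,bool);x0,x1,y0,y1=box;k[y0:y1,x0:x1]=1;m=m&k
    v,u=np.nonzero(m); P=plane("top",np.c_[u,v],z)[:,:2].astype(np.float32)
    r=cv2.minAreaRect(P); print(n,len(u),"mean",P.mean(0).round(1),"rect",np.round(r[0],1),np.round(r[1],1),round(r[2],1), "zmed",np.median(X[m][:,2]).round(1),"box",cv2.boxPoints(r).round(0).tolist())
sat=hsv[...,1];val=hsv[...,2];hue=hsv[...,0]
rep("case",(X[...,2]>40)&(d>0),52,(300,385,120,185))
rep("casecol",(sat>90)&(val>90),52,(300,385,120,185))
rep("blade",(sat>60)&(val>110),4,(430,465,140,206))
rep("opener h",(X[...,2]>3),5,(425,475,140,240))
rep("weight",X[...,2]>8,10,(245,295,190,230))
rep("mug",X[...,2]>70,90,(230,290,135,190))
rep("stamp",X[...,2]>15,30,(243,275,118,142))
rep("mag",X[...,2]>4,8,(190,228,145,212))
rep("lens",(val>110),8,(190,228,145,183))
for x in range(405,440): pass
cv2.imwrite("pics/c.png",cv2.resize(p[100:245,180:480,::-1],None,fx=2.6,fy=2.6,interpolation=cv2.INTER_CUBIC))
E
```

```text
desk z 1.3255593625329425
case 1815 mean [648.4 -39.4] rect [649.3 -39.1] [ 97.8 145.7] 7.9 zmed 53.1 box [[591.0, 26.0], [611.0, -118.0], [708.0, -105.0], [688.0, 40.0]]
casecol 2175 mean [644.3 -40.1] rect [645.6 -40. ] [111.9 152.2] 7.9 zmed 52.6 box [[580.0, 28.0], [601.0, -123.0], [711.0, -108.0], [690.0, 43.0]]
blade 400 mean [ 593.6 -329.1] rect [ 595.1 -328.7] [177.8  17.9] 11.9 zmed 3.1 box [[506.0, -338.0], [510.0, -356.0], [684.0, -319.0], [680.0, -302.0]]
opener h 873 mean [ 547.1 -338.1] rect [ 557.  -337.2] [136.8 283.2] 87.4 zmed 4.3 box [[412.0, -399.0], [695.0, -412.0], [702.0, -275.0], [419.0, -262.0]]
weight 543 mean [495.7 159.3] rect [490.  167.4] [ 84.5 112.9] 2.5 zmed 41.5 box [[445.0, 222.0], [450.0, 109.0], [535.0, 113.0], [530.0, 226.0]]
mug 354 mean [617.  184.4] rect [610.3 178. ] [133.5 118.4] 1.4 zmed 84.2 box [[542.0, 235.0], [545.0, 117.0], [679.0, 120.0], [676.0, 239.0]]
stamp 111 mean [717.8 200.9] rect [718.6 190.9] [45.1 52.7] 14.2 zmed 61.7 box [[690.0, 211.0], [703.0, 160.0], [747.0, 171.0], [734.0, 222.0]]
mag 921 mean [595.9 338.3] rect [587.4 339.1] [197.  107.1] 3.0 zmed 9.6 box [[486.0, 387.0], [492.0, 280.0], [689.0, 291.0], [683.0, 398.0]]
lens 586 mean [621.6 333.2] rect [622.1 332.6] [76.5 77.9] 47.2 zmed 9.2 box [[568.0, 331.0], [625.0, 278.0], [677.0, 334.0], [620.0, 387.0]]
```

View pics/c.png

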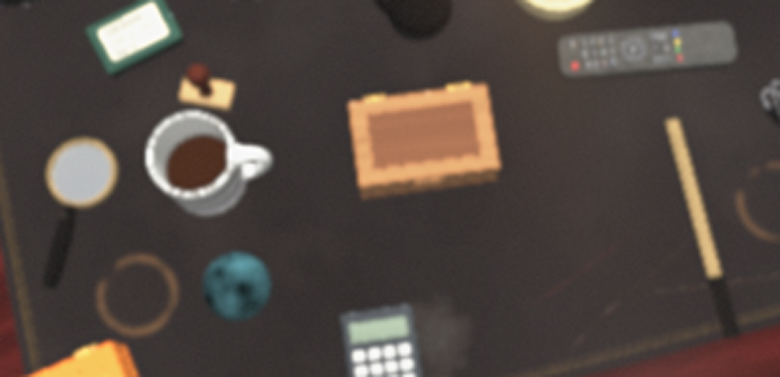

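The crop shows the case with its hinges at the far edge, so its front faces the robot. The opener's blade points away from the robot, with the handle at the near end. Next I move above the opener handle.

Call:
{"method": "jog_arm", "body": {"steps": "1 0.04 -0.018 0.01 0.5; 1 0.085 -0.038 0.02 1; 1 0.13 -0.06 0.03 2; 1 0.17 -0.08 0.04 3; 1 0.215 -0.1 0.05 4; 1 0.26 -0.12 0.06 5; 1 0.3 -0.14 0.07 5; 1 0.34 -0.155 0.08 5; 1 0.376 -0.17 0.09 5; 1 0.376 -0.17 0.09 5"}}

```text
clock: 1.1
position: [504.4, -342.2, 158.2]
tcp_rot: [-3.135, -0.003, 0.219]
force: [-0.2, 0.1, 0.3]
width: 85.2
gripper_force: 0.0
```

Run:
```python
from h import *
s=env.read_state(); c=vision.camera_params("wrist"); p,d=vision.grab_frame("wrist"); cv2.imwrite("pics/w1.png",p[:,:,::-1])
np.savez("w1.npz",p=p,d=d)
print(s["position"],s["tcp_rot"],c); X=cloud("wrist",d,c); print(np.median(X[d>0][:,2]))
```

```text
[ 504.39520436 -342.20211084  158.19845911] [-3.13469023e+00 -2.97871848e-03  2.18964050e-01] {'mtx': array([[309.70691629,   0.        , 321.12532303],
       [  0.        , 309.70691629, 202.46548423],
       [  0.        ,   0.        ,   1.        ]]), 'rvec': array([-2.27785875,  1.82670269,  0.2618714 ]), 'tvec': array([-442.86151166,  390.97097781,  406.78108489])}
0.12127217937046453
```

View pics/w1.png

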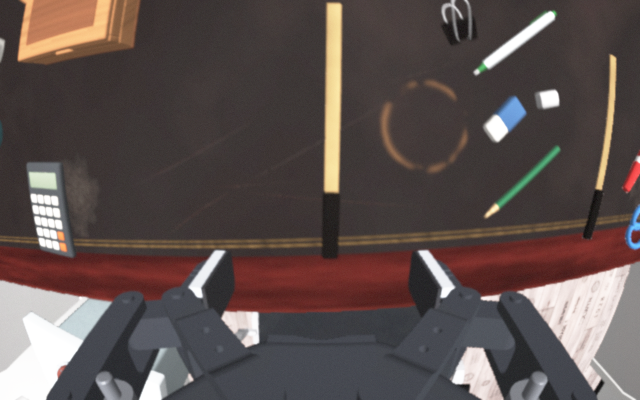

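The wrist view shows the blade from (334,5) to (331,192) and the handle from (331,192) to (330,257). The notch is visible on the case at about (65,50).

Run:
```python
from h import *
f=np.load("w1.npz"); p,d=f["p"],f["d"]; c=vision.camera_params("wrist")
hsv=cv2.cvtColor(p,cv2.COLOR_RGB2HSV); m=(hsv[...,1]>60)&(hsv[...,2]>120); m[:, :315]=0; m[:,350:]=0; m[200:]=0
v,u=np.nonzero(m); P=plane("wrist",np.c_[u,v],4,c)[:,:2].astype(np.float32); r=cv2.minAreaRect(P); print(r, cv2.boxPoints(r))
t=plane("wrist",[[331,192],[330,257],[321,192],[340,192],[321,250],[338,250]],9,c);print(t.round(1))
q=plane("wrist",[[65,50],[20,62],[137,46]],40,c);print("notch etc",q.round(1))
s=env.read_state();print(s["position"],s["tcp_rot"])
```

```text
((589.6370849609375, -337.6894836425781), (177.3391876220703, 14.637849807739258), 11.36585807800293) [[ 501.26404 -347.9885 ]
 [ 504.1488  -362.33926]
 [ 678.01013 -327.39047]
 [ 675.12537 -313.0397 ]]
[[ 504.  -354.9    9. ]
 [ 440.1 -368.4    9. ]
 [ 502.1 -346.     9. ]
 [ 505.8 -362.9    9. ]
 [ 445.7 -358.2    9. ]
 [ 449.1 -374.3    9. ]]
notch etc [[ 602.3  -60.4   40. ]
 [ 591.4   26.9   40. ]
 [ 605.9 -159.    40. ]]
[ 501.47391011 -346.01705189  158.83615187] [-3.13767402e+00 -2.24837459e-04  2.14255868e-01]
```

Run:
```python
from h import *
for i in range(4): vision.grab_frame("top")
s=env.read_state(); c=vision.camera_params("wrist"); p,d=vision.grab_frame("wrist")
hsv=cv2.cvtColor(p,cv2.COLOR_RGB2HSV); m=(hsv[...,1]>60)&(hsv[...,2]>120); m[:, :300]=0; m[:,360:]=0; m[210:]=0
n,l,st,ce=cv2.connectedComponentsWithStats(m.astype(np.uint8)); k=1+st[1:,4].argmax(); v,u=np.nonzero(l==k); print(st[k])
P=plane("wrist",np.c_[u,v],4,c)[:,:2].astype(np.float32); r=cv2.minAreaRect(P); print(r, cv2.boxPoints(r).round(1).tolist())
m=hsv[...,2]<22
print(s["position"],s["tcp_rot"],env.read_state()["position"])
```

```text
[ 312    0   16  181 2863]
((589.7744750976562, -332.63641357421875), (168.64210510253906, 13.81644058227539), 11.672410011291504) [[505.79998779296875, -342.8999938964844], [508.6000061035156, -356.5], [673.7000122070312, -322.29998779296875], [671.0, -308.79998779296875]]
[ 497.38528425 -352.31699431  160.43182253] [3.14061822e+00 1.19324547e-03 2.03490908e-01] [ 497.4462904  -352.32160459  160.58298585]
```

The TCP sits directly over the grip point, so I go down and close.

Call:
{"method": "jog_arm", "body": {"steps": "1 0 0 0.04 0; 1 0 0 0.08 0; 1 0 0 0.11 0; 1 0 0 0.13 0; 1 0 0 0.139 0; 1 0 0 0.139 0; 1 0 0 0.139 0; 0 0 0 0.139 0; 0 0 0 0.139 0; 0 0 0 0.139 0"}}

```text
clock: 2.4
position: [499.3, -350.7, 22.2]
tcp_rot: [3.141, -0.001, 0.207]
force: [0.1, -0.1, 0.2]
width: 43.9
gripper_force: 0.0
```

Call:
{"method": "jog_arm", "body": {"steps": "0 0 0 0 0; 0 0 0 0 0; 0 0 0 0 0; 0 0 0 0 0; 0 0 0 0 0; 0 0 0 0 0"}}

```text
clock: 3.0
position: [499.1, -350.6, 21.8]
tcp_rot: [3.141, -0.0, 0.207]
force: [-0.6, -0.1, 4.2]
width: 13.8
gripper_force: 59.2
```

Gripped. Now I lift, then carry the blade to a pose in front of the notch, above its height.

Call:
{"method": "jog_arm", "body": {"steps": "0 0 0 -0.02 0; 0 0 0 -0.045 0; 0 0 0 -0.07 0; 0 -0.005 -0.03 -0.07 -3; 0 -0.01 -0.065 -0.07 -7; 0 -0.015 -0.1 -0.07 -11; 0 -0.02 -0.14 -0.07 -15; 0 -0.027 -0.175 -0.07 -19; 0 -0.032 -0.2 -0.07 -22; 0 -0.032 -0.206 -0.07 -23"}}

```text
clock: 4.0
position: [423.4, -152.2, 91.0]
tcp_rot: [-3.138, 0.001, 0.613]
force: [-0.9, 0.2, -0.7]
width: 13.6
gripper_force: 58.7
```

Call:
{"method": "jog_arm", "body": {"steps": "0 0 0 0 0; 0 0 0 0 0; 0 0 0 0 0"}}

```text
clock: 4.3
position: [426.1, -157.1, 91.3]
tcp_rot: [3.14, -0.0, 0.605]
force: [0.2, -0.0, -0.8]
width: 13.9
gripper_force: 58.7
```

Run:
```python
from h import *
s=env.read_state(); c=vision.camera_params("wrist"); p,d=vision.grab_frame("wrist"); np.savez("w2.npz",p=p,d=d,rvec=c["rvec"],tvec=c["tvec"],mtx=c["mtx"])
cv2.imwrite("pics/w2.png",cv2.resize(p[:200,100:500,::-1],None,fx=2,fy=2,interpolation=cv2.INTER_CUBIC))
print(s["position"],s["tcp_rot"],s["force"])
X=cloud("wrist",d,c)
t=(X[...,2]>44)&(X[...,2]<60)&(d>0)&(X[...,0]>560)&(X[...,0]<740)&(abs(X[...,1]+40)<110)
print(t.sum(),np.median(X[t][:,2]))
```

```text
[ 426.07633335 -157.11384539   91.27263986] [ 3.14004788e+00 -2.71003282e-04  6.05222327e-01] [ 0.15649517 -0.03647875 -0.82011565]
0 nan
  return _methods._mean(a, axis=axis, dtype=dtype,
  ret = ret.dtype.type(ret / rcount)
```

View pics/w2.png

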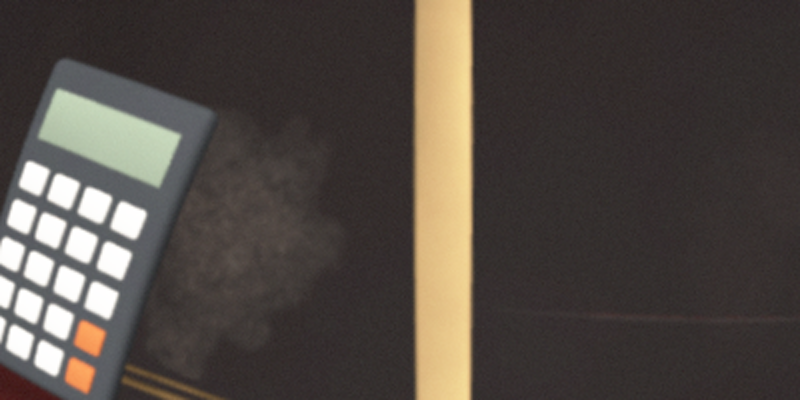

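The wrist view shows only the blade, at crop columns 415–470, and the calculator; the tip is out of frame. I use the fixed cameras for the tip and notch.

Run:
```python
from h import *
t,td=vision.grab_frame("top"); s,sd=vision.grab_frame("scene"); np.savez("t3.npz",p=t,d=td); np.savez("s3.npz",p=s,d=sd)
a=cv2.resize(t[120:220,310:410],(400,400),interpolation=cv2.INTER_CUBIC); b=cv2.resize(s[160:260,270:370],(400,400),interpolation=cv2.INTER_CUBIC)
cv2.imwrite("pics/b3.png",np.hstack([a,b])[:,:,::-1])
f=np.load("top0.npz")
def proj(n,P):
    c=vision.camera_params(n); return cv2.projectPoints(np.float64(P),c["rvec"],c["tvec"],c["mtx"],None)[0][:,0]
th=.138; R=np.array([[np.cos(th),-np.sin(th)],[np.sin(th),np.cos(th)]]); C=np.array([648.4,-39.4])
st=env.read_state(); g=st["position"]; y=st["tcp_rot"][2]; tip=[g[0]+187*np.cos(y),g[1]+187*np.sin(y),g[2]-20]
pts=[[*(C+R@[-46,k]),z] for k,z in((0,40),(-15,40),(15,40),(73,52),(-73,52),(73,0),(-73,0))]+[[*(C+R@[46,k]),52] for k in (73,-73)]+[tip]
print(np.round(tip,1)); print("top (x-310)*4",((proj("top",pts)-[310,120])*4).round(0).tolist()); print("scene",((proj("scene",pts)-[270,160])*4).round(0).tolist())
```

```text
[579.3 -49.9  71.2]
top (x-310)*4 [[139.0, 196.0], [161.0, 193.0], [117.0, 199.0], [32.0, 206.0], [247.0, 176.0], [35.0, 224.0], [239.0, 196.0], [14.0, 77.0], [226.0, 48.0], [147.0, 218.0]]
scene [[190.0, 117.0], [201.0, 112.0], [179.0, 122.0], [132.0, 129.0], [243.0, 81.0], [134.0, 186.0], [243.0, 134.0], [55.0, 103.0], [167.0, 59.0], [212.0, 89.0]]
```

View pics/b3.png

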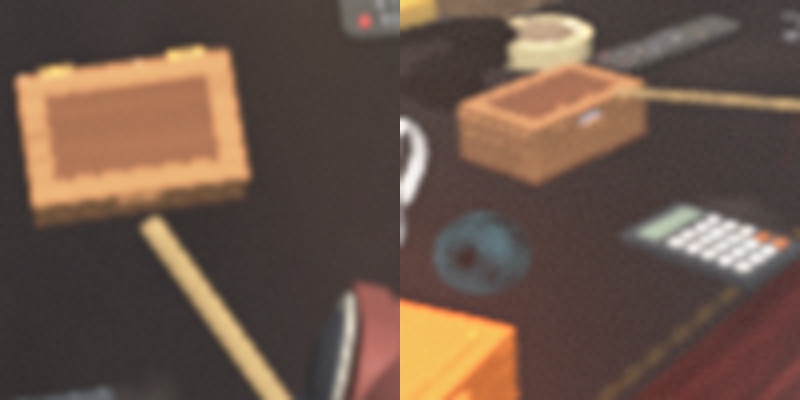

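Both views agree with the prediction to about 1 px: notch at scene crop (190,117), tip at top crop (152,217). Next I check the blade's slope.

Run:
```python
from h import *
s=np.load("s3.npz")["p"]; t=np.load("t3.npz")["p"]
def proj(n,P):
    c=vision.camera_params(n); return cv2.projectPoints(np.float64(P),c["rvec"],c["tvec"],c["mtx"],None)[0][:,0]
st=env.read_state(); g=st["position"]; y=st["tcp_rot"][2]; u=np.array([np.cos(y),np.sin(y),0])
L=[g+[0,0,-19.8]+u*k for k in range(40,188,7)]
q=proj("scene",L); hsv=cv2.cvtColor(s,cv2.COLOR_RGB2HSV)
for a in q[::3]:
    x=int(round(a[0])); col=s[int(a[1])-7:int(a[1])+8,x].astype(float); w=np.clip(col[:,0]-90,0,None); print(x,(a[1]).round(2),(int(a[1])-7+(w*np.arange(15)).sum()/max(w.sum(),1e-9)).round(2),w.astype(int).tolist())
```

```text
366 185.77 185.49 [0, 0, 0, 0, 0, 0, 39, 100, 94, 40, 0, 0, 0, 0, 0]
360 185.26 185.18 [0, 0, 0, 0, 0, 0, 46, 84, 59, 11, 0, 0, 0, 0, 0]
353 184.76 184.44 [0, 0, 0, 0, 0, 0, 40, 93, 86, 33, 0, 0, 0, 0, 0]
347 184.25 184.01 [0, 0, 0, 0, 0, 5, 58, 87, 59, 6, 0, 0, 0, 0, 0]
341 183.75 183.53 [0, 0, 0, 0, 0, 0, 26, 79, 79, 30, 0, 0, 0, 0, 0]
335 183.26 183.2 [0, 0, 0, 0, 0, 0, 39, 78, 57, 9, 0, 0, 0, 0, 0]
329 182.76 183.37 [19, 0, 0, 0, 45, 98, 112, 111, 106, 76, 58, 56, 59, 62, 62]
323 182.28 182.29 [29, 14, 34, 90, 127, 125, 128, 133, 123, 91, 70, 61, 63, 66, 65]
```

Call:
{"method": "jog_arm", "body": {"steps": "0 0 0 0.012 0; 0 0 0 0.024 0; 0 0 0 0.0315 0; 0 0 0 0.0315 0; 0 0 0 0.0315 0; 0 0.009 0.0034 0.0315 0; 0 0.018 0.0068 0.0315 0; 0 0.027 0.0102 0.0315 0; 0 0.0356 0.0136 0.0315 0; 0 0.0356 0.0136 0.0315 0"}}

```text
clock: 5.45
position: [464.7, -145.5, 60.1]
tcp_rot: [3.14, -0.002, 0.61]
force: [-0.3, 0.3, -1.2]
width: 13.7
gripper_force: 58.7
```

Call:
{"method": "jog_arm", "body": {"steps": "0 0 0 0 0; 0 0 0 0 0; 0 0 0 0 0"}}

```text
clock: 5.75
position: [461.7, -146.4, 59.8]
tcp_rot: [-3.141, 0.001, 0.607]
force: [0.2, -0.3, 0.1]
width: 13.7
gripper_force: 58.7
```

Run:
```python
from h import *
t,td=vision.grab_frame("top"); s,sd=vision.grab_frame("scene")
a=cv2.resize(t[120:220,310:410],(400,400),interpolation=cv2.INTER_CUBIC); b=cv2.resize(s[160:260,270:370],(400,400),interpolation=cv2.INTER_CUBIC)
cv2.imwrite("pics/b4.png",np.hstack([a,b])[:,:,::-1])
```

```text
(no output)
```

View pics/b4.png

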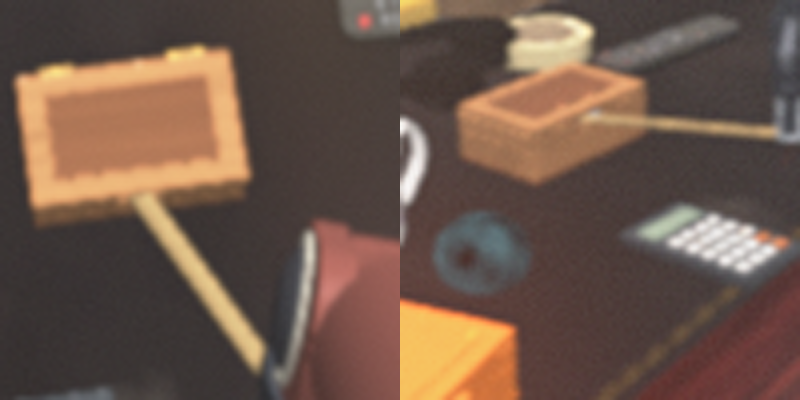

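The blade is in the notch with no force, tip at top crop (140,195). I lift.

Call:
{"method": "jog_arm", "body": {"steps": "0 0 0 -0.002 0; 0 0 0 -0.004 0; 0 0 0 -0.006 0; 0 0 0 -0.008 0; 0 0 0 -0.011 0; 0 0 0 -0.014 0; 0 0 0 -0.017 0; 0 0 0 -0.02 0; 0 0 0 -0.022 0; 0 0 0 -0.022 0"}}

```text
clock: 6.85
position: [461.9, -146.2, 82.0]
tcp_rot: [-3.141, 0.001, 0.609]
force: [0.0, 0.9, -2.2]
width: 13.5
gripper_force: 58.6
```

```bash
cat > look.py <<'E'
import sys; from h import *
t,td=vision.grab_frame("top"); s,sd=vision.grab_frame("scene"); np.savez("t3.npz",p=t,d=td); np.savez("s3.npz",p=s,d=sd)
a=cv2.resize(t[120:220,310:410],(400,400),interpolation=cv2.INTER_CUBIC); b=cv2.resize(s[130:230,270:370],(400,400),interpolation=cv2.INTER_CUBIC)
cv2.imwrite(f"pics/{sys.argv[1]}.png",np.hstack([a,b])[:,:,::-1])
# lid slope from top cloud in case frame
X=cloud("top",td); th=.138; D=X-[648.4,-39.4,0]; x=D[...,0]*np.cos(th)+D[...,1]*np.sin(th); y=-D[...,0]*np.sin(th)+D[...,1]*np.cos(th)
m=(abs(y)<65)&(abs(y)>25)&(X[...,2]>30)&(td>0)&(x<140)&(x>-60)
for a in range(-60,140,10):
    k=m&(x>=a)&(x<a+10)
    if k.sum()>4: print(a+5,k.sum(),np.median(X[...,2][k]).round(1),end=" | ")
S=env.read_state(); print(S["position"],S["tcp_rot"],S["force"])
E
python3 look.py b5
```

```text
-45 116 50.3 | -35 105 53.8 | -25 110 54.4 | -15 105 54.2 | -5 104 53.9 | 5 102 53.8 | 15 108 53.8 | 25 98 53.5 | 35 106 53.1 | 45 75 51.8 | 55 6 45.6 | 125 7 35.8 | 135 28 38.2 | [ 461.86670449 -146.05661078   81.79724592] [-3.14083439e+00  5.42702309e-04  6.08531942e-01] [ 0.05559525  1.53798349 -1.93469968]
```

View pics/b5.png

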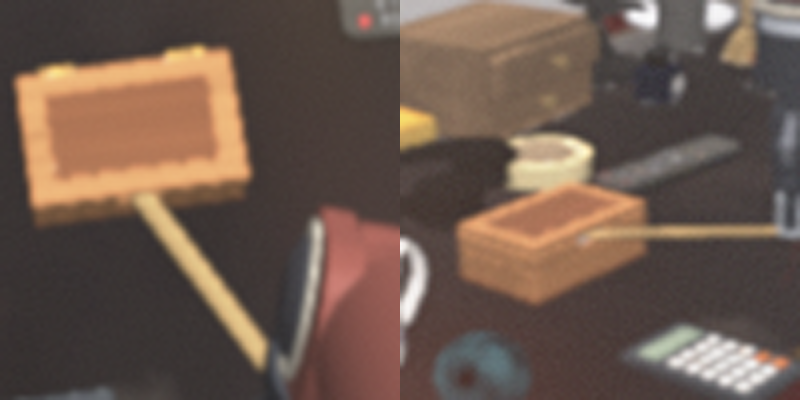

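The lid did not open: the blade pivoted in the fingers, and the force is about 2 N with the lid still flat. I'll use the notch floor as a fulcrum instead. First I press the handle down to re-level the blade, then insert deeper and lever with the handle down and tip up.

Call:
{"method": "jog_arm", "body": {"steps": "0 0 0 -0.0 0; 0 0 0 0.006 0; 0 0 0 0.012 0; 0 0 0 0.018 0; 0 0 0 0.024 0; 0 0 0 0.027 0; 0 0 0 0.029 0; 0 0 0 0.029 0; 0 0 0 0.029 0"}}

```text
clock: 7.85
position: [462.3, -146.3, 53.0]
tcp_rot: [-3.142, -0.0, 0.608]
force: [-0.7, -0.3, 2.2]
width: 13.9
gripper_force: 59.1
```

```bash
cat > slope.py <<'E'
from h import *
s,_=vision.grab_frame("scene"); st=env.read_state(); g=st["position"]; y=st["tcp_rot"][2]; u=np.array([np.cos(y),np.sin(y),0])
print(g.round(1),st["tcp_rot"].round(3),st["force"].round(2))
c=vision.camera_params("scene"); pr=lambda P:cv2.projectPoints(np.float64(P),c["rvec"],c["tvec"],c["mtx"],None)[0][0,0]
ks=[];zs=[]
for k in range(20,int(np.linalg.norm(g[:2]-[602.8,-45.7]))-12,5):
    P=g+[0,0,-19.8]+u*k; a=pr(P); sc=a[1]-pr(P+[0,0,1])[1]; x=int(round(a[0])); r0=int(round(a[1]))-12
    col=s[r0:r0+25,x].astype(float); w=np.clip(col[:,0]-col[:,2]-25,0,None)   # gold: red over blue
    if w.sum()>60:
        i=w.argmax(); sl=slice(max(i-3,0),i+4); ks.append(k); zs.append(P[2]+(a[1]-(r0+(w[sl]*np.arange(25)[sl]).sum()/w[sl].sum()))/sc)
ks,zs=np.array(ks),np.array(zs); f=np.polyfit(ks,zs,1); r=zs-np.polyval(f,ks); ok=abs(r)<3*np.median(abs(r))+.3; f=np.polyfit(ks[ok],zs[ok],1)
print("slope",f[0].round(3),"blade mid z at grip",f[1].round(1),"expected",(g[2]-19.8).round(1),"at tip",np.polyval(f,187).round(1),"n",ok.sum(),"res",abs(r[ok]).mean().round(2))
E
python3 slope.py
```

```text
[ 462.3 -146.3   53. ] [ 3.142 -0.     0.608] [-1.12 -0.56  1.48]
slope 0.241 blade mid z at grip 21.5 expected 33.2 at tip 66.6 n 28 res 7.74
```

Run:
```python
from h import *
print(plane("top",[[312,221],[340,219],[345,262],[317,265]],10).round(0)); f=np.load("top0.npz"); X=cloud("top",f["d"]); print(np.median(X[225:258,318:338,2]))
```

```text
[[464.  44.  10.]
 [470. -33.  10.]
 [354. -46.  10.]
 [346.  29.  10.]]
12.99198387902112
```

Call:
{"method": "jog_arm", "body": {"steps": "0 0 0 -0.002 0; 0 0.003 -0.02 -0.002 7; 0 0.005 -0.038 -0.002 14; 0 0.0105 -0.0576 -0.002 20; 0 0.0105 -0.0576 -0.002 20; 0 0.018 -0.055 -0.002 20; 0 0.026 -0.0522 -0.002 20; 0 0.033 -0.0495 -0.002 20; 0 0.0406 -0.0468 -0.002 20; 0 0.0406 -0.0468 -0.002 20"}}

```text
clock: 8.9
position: [471.6, -84.7, 55.0]
tcp_rot: [3.14, -0.004, 0.26]
force: [2.7, 0.5, 1.6]
width: 13.4
gripper_force: 59.2
```

Call:
{"method": "jog_arm", "body": {"steps": "0 0 0 0 0; 0 0 0 0 0; 0 0 0 0 0"}}

```text
clock: 9.2
position: [469.5, -84.7, 55.1]
tcp_rot: [3.141, -0.002, 0.259]
force: [1.9, -0.1, 1.9]
width: 14.0
gripper_force: 59.1
```

Call:
{"method": "jog_arm", "body": {"steps": "0 0 0 0.003 0; 0 0 0 0.006 0; 0 0 0 0.009 0; 0 0 0 0.012 0; 0 0 0 0.015 0; 0 0 0 0.018 0; 0 0 0 0.021 0; 0 0 0 0.021 0; 0 0 0 0.021 0"}}

```text
clock: 10.1
position: [468.8, -85.3, 33.7]
tcp_rot: [3.141, 0.0, 0.257]
force: [0.5, -1.8, 1.9]
width: 13.8
gripper_force: 60.3
```

```bash
python3 look.py b6
```

```text
-45 130 46.7 | -35 106 59.2 | -25 106 59.1 | -15 108 58.1 | -5 101 57.5 | 5 104 56.6 | 15 97 55.8 | 25 104 55.3 | 35 98 54.3 | 45 77 52.7 | 55 7 46.6 | 125 9 35.2 | 135 28 37.9 | [468.75424709 -85.24668236  33.79779381] [3.14118285e+00 3.39249568e-04 2.57521455e-01] [ 0.57099429 -1.82390315  2.43138944]
```

The lid is up about 0.08 rad and off its catches. I raise the blade.

Call:
{"method": "jog_arm", "body": {"steps": "0 0 0 -0.003 0; 0 0 0 -0.006 0; 0 0 0 -0.01 0; 0 0 0 -0.014 0; 0 0 0 -0.018 0; 0 0 0 -0.022 0; 0 0 0 -0.026 0; 0 0 0 -0.03 0; 0 0 0 -0.03 0; 0 0 0 -0.03 0"}}

```text
clock: 11.2
position: [469.0, -84.7, 64.0]
tcp_rot: [3.142, -0.0, 0.259]
force: [-0.0, -0.0, -1.7]
width: 13.8
gripper_force: 59.9
```

```bash
python3 look.py b7
```

```text
-45 88 43.4 | -35 144 45.2 | -25 192 86.2 | -15 106 85.0 | -5 89 80.4 | 5 98 75.7 | 15 84 70.4 | 25 89 65.9 | 35 84 60.6 | 45 80 54.9 | 125 10 34.4 | 135 26 38.3 | [468.90913778 -84.6970151   63.79392522] [-3.14156065e+00 -6.42575815e-05  2.58819902e-01] [ 0.29959944  0.10269349 -1.45417878]
```

Call:
{"method": "jog_arm", "body": {"steps": "0 0 0 -0.005 0; 0 0 0 -0.01 0; 0 0 0 -0.016 0; 0 0 0 -0.022 0; 0 0 0 -0.028 0; 0 0 0 -0.034 0; 0 0 0 -0.04 0; 0 0 0 -0.046 0; 0 0 0 -0.046 0"}}

```text
clock: 12.2
position: [469.5, -84.7, 110.8]
tcp_rot: [3.141, -0.002, 0.259]
force: [-0.3, 0.5, -1.0]
width: 14.0
gripper_force: 60.0
```

```bash
python3 look.py b8
```

```text
-45 55 43.2 | -35 69 35.7 | -25 90 34.9 | -15 95 35.3 | -5 112 36.8 | 5 220 117.2 | 15 138 37.8 | 25 118 36.5 | 35 41 83.1 | 45 38 68.1 | 55 14 52.9 | 125 10 35.1 | 135 28 38.4 | [469.20690424 -84.66206189 110.07416509] [ 3.14132379e+00 -9.13595263e-04  2.58907984e-01] [-0.20341765 -0.03864969 -1.04593951]
```

Call:
{"method": "jog_arm", "body": {"steps": "0 0.006 0.0007 0 0; 0 0.012 0.0015 0 0; 0 0.02 0.0024 0 0; 0 0.028 0.0034 0 0; 0 0.036 0.0044 0 0; 0 0.044 0.0054 0 0; 0 0.052 0.0063 0 0; 0 0.06 0.0073 0 0; 0 0.062 0.0075 0 0; 0 0.062 0.0075 0 0"}}

```text
clock: 13.3
position: [531.1, -75.9, 109.8]
tcp_rot: [-3.142, -0.0, 0.259]
force: [-0.0, 0.3, -0.4]
width: 13.9
gripper_force: 60.0
```

```bash
python3 look.py b9
```

```text
-45 41 43.8 | -35 38 36.1 | -25 46 34.5 | -15 53 35.5 | -5 48 36.2 | 5 48 36.5 | 15 44 36.4 | 25 41 34.8 | 35 50 35.0 | 45 94 45.7 | 55 215 76.1 | 65 251 106.3 | 75 170 129.0 | 85 7 130.4 | 125 7 35.8 | 135 30 38.3 | [530.37273286 -76.13942867 109.74468308] [-3.14138696e+00  6.29103869e-04  2.58647431e-01] [ 0.07284712 -0.07309739 -0.22988319]
```

The lid leans fully back at about 1.9 rad. I back the blade out and return it to its old spot on the right.

Call:
{"method": "jog_arm", "body": {"steps": "0 -0.03 0 0 0; 0 -0.065 0 0 0; 0 -0.09 0.02 0 0; 0 -0.1 0.06 0 1; 0 -0.1 0.105 0 2; 0 -0.1 0.15 0 3; 0 -0.1 0.195 0.02 3; 0 -0.1 0.235 0.04 3; 0 -0.1 0.257 0.06 3; 0 -0.1 0.257 0.075 3"}}

```text
clock: 14.4
position: [498.6, -355.1, 33.6]
tcp_rot: [3.138, 0.001, 0.2]
force: [-0.7, -0.9, -0.6]
width: 13.7
gripper_force: 60.0
```

Call:
{"method": "jog_arm", "body": {"steps": "0 0 0 0 0; 0 0 0 0 0; 0 0 0 0.002 0; 0 0 0 0.004 0; 0 0 0 0.006 0; 0 0 0 0.008 0; 0 0 0 0.01 0; 0 0 0 0.012 0; 0 0 0 0.013 0; 0 0 0 0.013 0"}}

```text
clock: 15.4
position: [501.7, -350.8, 23.6]
tcp_rot: [3.139, -0.003, 0.207]
force: [1.4, 1.9, 8.1]
width: 13.9
gripper_force: 61.5
```

Call:
{"method": "jog_arm", "body": {"steps": "0.15 0 0 0 0; 0.3 0 0 0 0; 0.5 0 0 0 0; 0.7 0 0 0 0; 1 0 0 0 0; 1 0 0 0 0; 1 0 0 0 0; 1 0 0 0 0; 1 0 0 -0.01 0; 1 0 0 -0.03 0"}}

```text
clock: 16.4
position: [498.9, -349.3, 51.2]
tcp_rot: [-3.139, 0.002, 0.207]
force: [0.6, -0.1, 0.8]
width: 85.5
gripper_force: 0.0
```

Call:
{"method": "jog_arm", "body": {"steps": "1 0 0 -0.05 0; 1 0 0 -0.1 0; 1 0 0 -0.14 0; 1 0 0 -0.14 0; 1 0 0 -0.14 0; 1 0 0 -0.14 0"}}

```text
clock: 17.0
position: [499.0, -349.4, 190.9]
tcp_rot: [-3.14, 0.002, 0.207]
force: [0.4, -0.3, -0.1]
width: 85.4
gripper_force: 0.0
```

Run:
```python
from h import *
t,td=vision.grab_frame("top"); X=cloud("top",td); np.savez("t4.npz",p=t,d=td)
a=cv2.resize(t[110:210,305:405],(400,400),interpolation=cv2.INTER_CUBIC); b=cv2.resize(t[130:230,170:270],(400,400),interpolation=cv2.INTER_CUBIC)
cv2.imwrite("pics/c4.png",np.hstack([a,b])[:,:,::-1])
w,wd=vision.grab_frame("wrist"); c=vision.camera_params("wrist"); hsv=cv2.cvtColor(w,cv2.COLOR_RGB2HSV); m=(hsv[...,1]>60)&(hsv[...,2]>120); m[:, :290]=0; m[:,370:]=0; m[215:]=0
n,l,st,ce=cv2.connectedComponentsWithStats(m.astype(np.uint8)); k=1+st[1:,4].argmax(); v,u=np.nonzero(l==k); P=cloud("wrist",wd,c)[l==k]
r=cv2.minAreaRect(plane("wrist",np.c_[u,v],4,c)[:,:2].astype(np.float32)); print(r,st[k])
for q in (0,.25,.5,.75,.99):
    x=np.quantile(P[:,0],q); print(round(x),np.median(P[abs(P[:,0]-x)<8][:,2]).round(1))
# well brightness in case frame
C=np.array([648.4,-39.4]);th=.138;R=np.array([[np.cos(th),-np.sin(th)],[np.sin(th),np.cos(th)]])
g=t.astype(int)
uv=np.stack(np.meshgrid(np.arange(300,400),np.arange(110,210)),-1).reshape(-1,2); W=(plane("top",uv,36.6)[:,:2]-C)@R
for y0 in (33,-33):
    rr=np.hypot(W[:,0],W[:,1]-y0); print(y0,[g[uv[k][:,1],uv[k][:,0]].mean(0).astype(int).tolist() for k in [(rr<9),(rr>=9)&(rr<12),(rr>=12)&(rr<18),(rr>=18)&(rr<22)]])
```

```text
((598.2708129882812, -330.96405029296875), (175.9397735595703, 13.939040184020996), 11.829158782958984) [ 316    1   15  171 2394]
512 3.1
554 3.0
596 2.9
639 2.8
684 2.3
33 [[237, 242, 243], [239, 243, 244], [229, 236, 238], [168, 177, 184]]
-33 [[229, 236, 239], [180, 190, 196], [92, 95, 100], [102, 105, 111]]
```

View pics/c4.png

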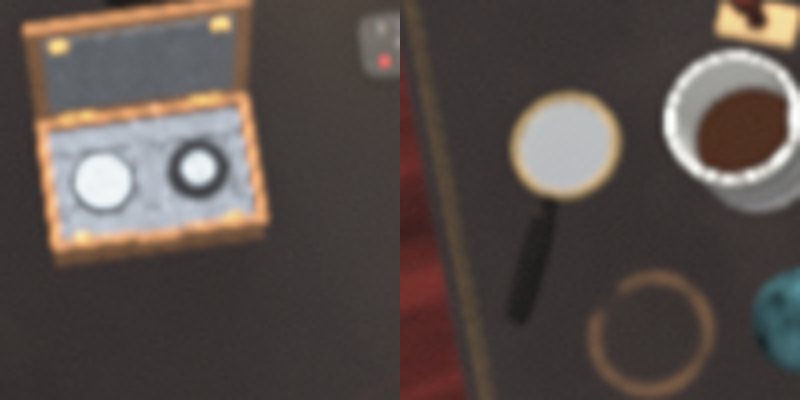

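The lid is fully open, with the larger coin in the left well at crop (103,182). The magnifier's lens is at right-crop (567,146) and its handle end at (517,322). The opener lies flat.

Run:
```python
from h import *
f=np.load("t4.npz"); t=f["p"]; d=f["d"]
g=t.astype(int).min(2); m=(g>205); m[:140]=0;m[170:]=0;m[:,:320]=0;m[:,342:]=0
v,u=np.nonzero(m); print("coin",plane("top",[[u.mean(),v.mean()]],36.6).round(1),len(u),"pred [643.9 -6.7]")
a=np.array([[567,146],[545,205],[517,322]])/4+[170,130]; print(plane("top",a,9).round(1))
hsv=cv2.cvtColor(t,cv2.COLOR_RGB2HSV); m=(t.max(2)<40); m[:182]=0;m[213:]=0;m[:,:192]=0;m[:,:]&=True; m[:,212:]=0
v,u=np.nonzero(m); P=plane("top",np.c_[u,v],14)[:,:2].astype(np.float32); print(len(u),P.mean(0),cv2.minAreaRect(P))
m=(hsv[...,2]>110); m[:140]=0;m[187:]=0;m[:,:190]=0;m[:,228:]=0
v,u=np.nonzero(m);P=plane("top",np.c_[u,v],8)[:,:2].astype(np.float32); print("lens",cv2.minEnclosingCircle(P),P.mean(0))
print(env.read_state()["position"])
```

```text
coin [[644.5  -6.1  36.6]] 130 pred [643.9 -6.7]
[[618.5  45.9   9. ]
 [575.9  60.9   9. ]
 [493.2  79.2   9. ]]
145 [532.1647  349.07074] ((534.1360473632812, 348.9797058105469), (16.52605628967285, 81.312744140625), 77.58843994140625)
lens ((621.6825561523438, 333.4317932128906), 40.048439025878906) [621.6351  333.22232]
[ 498.98691848 -349.41154974  190.17086996]
```

Call:
{"method": "jog_arm", "body": {"steps": "1 0.008 -0.03 0 1; 1 0.02 -0.075 0 2; 1 0.03 -0.12 0 4; 1 0.042 -0.168 0 6; 1 0.054 -0.216 0 8; 1 0.066 -0.264 0 10; 1 0.078 -0.312 0 12; 1 0.09 -0.36 0 14; 1 0.102 -0.408 0 16; 1 0.114 -0.45 0 18"}}

```text
clock: 18.1
position: [518.1, 116.6, 190.7]
tcp_rot: [3.141, 0.003, -0.107]
force: [1.0, 0.2, -0.3]
width: 85.6
gripper_force: 0.0
```

Run:
```python
from plant import env
import numpy as np
s=env.read_state(); p=s["position"]; y=s["tcp_rot"][2]; D=np.array([526.5,351.8])-p[:2]; c,n=np.cos(y),np.sin(y)
print(p,y,"dx dy",D@[c,n],D@[n,-c],"turn",np.degrees(y+.19))
```

```text
[518.10953896 116.58430506 190.6615243 ] -0.10731668123384663 dx dy -16.851951618824977 -234.7612291448044 turn 4.7374052014354255
```

Call:
{"method": "jog_arm", "body": {"steps": "1 -0.003 -0.045 0 1; 1 -0.006 -0.09 0 2; 1 -0.01 -0.135 0 3; 1 -0.013 -0.18 0 4; 1 -0.016 -0.215 0 4.7; 1 -0.017 -0.235 0 4.7; 1 -0.017 -0.235 0.02 4.7; 1 -0.017 -0.235 0.03 4.7; 1 -0.017 -0.235 0.03 4.7; 1 -0.017 -0.235 0.03 4.7"}}

```text
clock: 19.1
position: [527.7, 348.0, 161.4]
tcp_rot: [3.14, 0.001, -0.191]
force: [0.2, 0.6, 0.2]
width: 85.4
gripper_force: 0.0
```

Call:
{"method": "jog_arm", "body": {"steps": "1 0 0 0 0; 1 0 0 0 0"}}

```text
clock: 19.3
position: [528.1, 348.9, 162.7]
tcp_rot: [-3.141, -0.001, -0.19]
force: [-0.2, 0.1, -0.9]
width: 85.6
gripper_force: 0.0
```

Run:
```python
from h import *
s=env.read_state(); c=vision.camera_params("wrist"); p,d=vision.grab_frame("wrist"); np.savez("w5.npz",p=p,d=d)
cv2.imwrite("pics/w5.png",p[:,:,::-1]); X=cloud("wrist",d,c); g=s["position"]; print(g,s["tcp_rot"])
m=(X[...,2]>9)&(X[...,2]<24)&(d>0)&(X[...,0]>470)&(X[...,0]<585)&(abs(X[...,1]-345)<40)&(p.max(2)<70)
v,u=np.nonzero(m); P=plane("wrist",np.c_[u,v],14,c)[:,:2].astype(np.float32); print(len(u),P.mean(0),cv2.minAreaRect(P),np.median(X[m][:,2]))
l=(X[...,2]<20)&(p.astype(int).max(2)>120)&(np.hypot(X[...,0]-621,X[...,1]-333)<55); v,u=np.nonzero(l); print("lens",len(u),cv2.minEnclosingCircle(plane("wrist",np.c_[u,v],9,c)[:,:2].astype(np.float32)))
```

```text
[528.10628448 348.92963931 162.70714703] [-3.14051886e+00 -1.09059083e-03 -1.90490881e-01]
1826 [538.9512  347.61765] ((538.0955200195312, 347.9289245605469), (18.17972183227539, 92.8378677368164), 78.46934509277344) 16.19434553991985
lens 5661 ((620.85888671875, 330.40765380859375), 38.25027084350586)
```

View pics/w5.png

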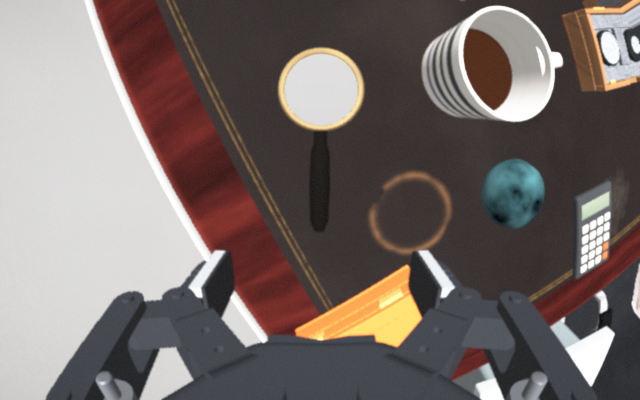

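The wrist view shows the handle from (319,130) to (319,230), centred under the jaws. The orange box is clear of them. I grasp.

Call:
{"method": "jog_arm", "body": {"steps": "1 -0.002 -0.001 0.04 0.8; 1 -0.002 -0.001 0.08 0.8; 1 -0.002 -0.001 0.11 0.8; 1 -0.002 -0.001 0.13 0.8; 1 -0.002 -0.001 0.138 0.8; 1 -0.002 -0.001 0.138 0.8; 1 -0.002 -0.001 0.138 0.8; 0 -0.002 -0.001 0.138 0.8; 0 -0.002 -0.001 0.138 0.8; 0 -0.002 -0.001 0.138 0.8"}}

```text
clock: 20.35
position: [526.1, 350.9, 24.8]
tcp_rot: [-3.14, -0.001, -0.204]
force: [-0.6, -0.4, -0.3]
width: 44.2
gripper_force: 0.0
```

Call:
{"method": "jog_arm", "body": {"steps": "0 0 0 0 0; 0 0 0 0 0; 0 0 0 0 0; 0 0 0 0 0; 0 0 0 0 0; 0 0 0 -0.01 0; 0 0 0 -0.03 0; 0 0 0 -0.06 0; 0 0 0 -0.09 0; 0 0 0 -0.12 0"}}

```text
clock: 21.35
position: [525.3, 350.1, 144.8]
tcp_rot: [3.141, 0.001, -0.204]
force: [-0.1, -0.1, -0.8]
width: 15.4
gripper_force: 58.7
```

Call:
{"method": "jog_arm", "body": {"steps": "0 0 0 -0.02 0; 0 0 0 -0.02 0; 0 0 0 -0.02 0; 0 0 0 -0.02 0"}}

```text
clock: 21.75
position: [524.5, 349.9, 162.0]
tcp_rot: [3.139, 0.003, -0.204]
force: [0.6, 0.4, -1.6]
width: 15.8
gripper_force: 58.7
```

```bash
cat > mag.py <<'E'
from h import *
s=env.read_state(); c=vision.camera_params("wrist"); p,d=vision.grab_frame("wrist"); X=cloud("wrist",d,c); g=s["position"]; y=s["tcp_rot"][2]; R=np.array([[np.cos(y),np.sin(y)],[-np.sin(y),np.cos(y)]])
L=(X[...,:2]-g[:2])@R.T; z=X[...,2]-g[2]
hsv=cv2.cvtColor(p,cv2.COLOR_RGB2HSV)
m=(d>0)&(np.hypot(L[...,0]-97,L[...,1])<55)&(z>-45)&(z<20); v,u=np.nonzero(m); P=L[m]; Z=z[m]
A=np.c_[P,np.ones(len(P))]; f=np.linalg.lstsq(A,Z,rcond=None)[0]; r=Z-A@f; k=abs(r)<4; f=np.linalg.lstsq(A[k],Z[k],rcond=None)[0]
(cx,cy),rad=cv2.minEnclosingCircle(P[k].astype(np.float32)); W=g[:2]+R.T@[cx,cy]
print(g.round(1),s["tcp_rot"].round(3),s["force"].round(1),s["width"],s["gripper_force"])
print("n",len(P),"plane",f.round(3),"lens local",round(cx,1),round(cy,1),"rad",round(rad,1),"world",W.round(1),"top z",(g[2]+f@[cx,cy,1]).round(1))
E
python3 mag.py
```

```text
[524.5 349.9 162. ] [ 3.139e+00  3.000e-03 -2.040e-01] [ 0.6  0.4 -1.6] 15.828795694532587 58.682563598267734
n 20388 plane [-3.7000e-02 -2.0000e-03 -1.4038e+01] lens local 87.3 -1.2 rad 45.4 world [609.7 331.1] top z 144.7
```

Call:
{"method": "jog_arm", "body": {"steps": "0 0.008 0.03 0 -1; 0 0.02 0.07 0 -3; 0 0.03 0.112 0 -5; 0 0.042 0.155 0 -7; 0 0.054 0.2 0 -9; 0 0.066 0.242 0 -12; 0 0.078 0.285 0 -15; 0 0.089 0.325 0 -18; 0 0.096 0.35 0 -19.6; 0 0.098 0.357 0 -19.6"}}

```text
clock: 22.8
position: [548.8, -24.1, 162.7]
tcp_rot: [3.139, 0.003, 0.131]
force: [0.4, -0.8, -0.7]
width: 15.6
gripper_force: 58.8
```

Call:
{"method": "jog_arm", "body": {"steps": "0 0 0 0 0; 0 0 0 0 0; 0 0 0 0 0; 0 0 0 0 0; 0 0 0 0 0"}}

```text
clock: 23.3
position: [549.5, -17.6, 163.8]
tcp_rot: [-3.141, -0.0, 0.14]
force: [-0.4, 0.6, -1.1]
width: 15.4
gripper_force: 58.8
```

```bash
cat >> mag.py <<'E'
b=m.copy(); b&=(p.astype(int).max(2)>110)&(L[...,0]>52)&(abs(z-(L@f[:2]+f[2]))<6)
n,l,st,ce=cv2.connectedComponentsWithStats(b.astype(np.uint8)); k=l==1+st[1:,4].argmax(); Q=L[k]
(cx,cy),rad=cv2.minEnclosingCircle(Q.astype(np.float32)); print("bright",len(Q),round(cx,1),round(cy,1),round(rad,1),Q.mean(0).round(1),"x range",np.quantile(Q[:,0],[0.002,.998]).round(1),"y",np.quantile(Q[:,1],[.002,.998]).round(1))
W=g[:2]+R.T@[cx,cy]; D=R@(np.array([644.3,-6.3])-W); print("world",W.round(1),"to coin: dx",D[0].round(1),"dy tool",(-D[1]).round(1),"yaw",y)
t,td=vision.grab_frame("top"); T=cloud("top",td)
a=t.astype(int); mm=(td>0)&(T[...,2]>g[2]-40)&(T[...,2]<g[2]+5)&(np.hypot(T[...,0]-W[0],T[...,1]-W[1])<48)&(a.max(2)>110); print("top view lens",mm.sum(), T[mm].mean(0).round(1) if mm.any() else None, cv2.minEnclosingCircle(T[mm][:,:2].astype(np.float32)) if mm.any() else None)
E
python3 mag.py
```

```text
[549.5 -17.6 163.8] [-3.141 -0.     0.14 ] [-0.4  0.6 -1.1] 15.40291169806451 58.782039691577666
n 20366 plane [-3.3000e-02  2.0000e-03 -1.4078e+01] lens local 87.0 -0.9 rad 45.1 world [635.8  -6.3] top z 146.9
bright 19058 95.9 -0.7 38.5 [93.2 -0.8] x range [ 60.  124.6] y [-37.6  36. ]
world [644.6  -4.9] to coin: dx -0.5 dy tool 1.4 yaw 0.14049628154098026
top view lens 0 None None
```

Call:
{"method": "jog_arm", "body": {"steps": "0 0 0.0015 0.015 0; 0 0 0.0015 0.03 0; 0 0 0.0015 0.045 0; 0 0 0.0015 0.058 0; 0 0 0.0015 0.068 0; 0 0 0.0015 0.076 0; 0 0 0.0015 0.081 0; 0 0 0.0015 0.083 0; 0 0 0.0015 0.083 0; 0 0 0.0015 0.083 0"}}

```text
clock: 24.4
position: [550.1, -20.4, 81.3]
tcp_rot: [3.141, -0.001, 0.138]
force: [0.2, 0.0, -1.3]
width: 15.4
gripper_force: 58.8
```

Call:
{"method": "jog_arm", "body": {"steps": "0 0 0 0 0; 0 0 0 0 0; 0 0 0 0 0; 0 0 0 0 0; 0 0 0 0 0; 0 0 0 0 0; 0 0 0 0 0; 0 0 0 0 0"}}

```text
clock: 25.2
position: [549.7, -20.3, 80.8]
tcp_rot: [-3.142, -0.0, 0.139]
force: [0.6, 0.4, -1.0]
width: 15.5
gripper_force: 58.8
```

```bash
python3 mag.py
python3 - <<'E'
from h import *
# independent check: scene view, gold rim / lid / bystanders
a=np.load("top0.npz"); t,d=vision.grab_frame("top"); T=cloud("top",d); T0=cloud("top",a["d"])
for n,(x0,x1,y0,y1),z in (("weight",(245,295,190,230),10),("mug",(230,290,135,190),70),("stamp",(243,275,118,142),15)):
    f=lambda Q:Q[y0:y1,x0:x1][Q[y0:y1,x0:x1,2]>z].mean(0).round(1)
    print(n,f(T0),f(T))
E
```

```text
[549.7 -20.3  80.8] [-3.142 -0.     0.139] [ 0.6  0.4 -1. ] 15.494402556440985 58.78291790548246
n 22328 plane [-1.0000e-03 -1.4000e-02 -1.7542e+01] lens local 89.8 -0.9 rad 43.1 world [638.8  -8.8] top z 63.2
bright 19033 96.4 -0.7 38.3 [93.2 -0.7] x range [ 60.  124.7] y [-37.5  36. ]
world [645.4  -7.7] to coin: dx -0.9 dy tool -1.6 yaw 0.13855629408832537
top view lens 0 None None
weight [488.7 150.7  57.8] [427.2  78.8 454.2]
mug [607.6 177.4 125.2] [613.9 182.  104.9]
stamp [700.5 191.2  75.6] [706.8 194.8  57.8]
```

```bash
python3 -c "
from plant import env
print(env.read_state()['clock'],env.finish_job())"
```

```text
the job is handed in; nothing more can be done
25.35 None
```

I handed the job in at 25.35 s and have no verdict back: lid levered open to about 1.9 rad, opener flat on the desk clear of the case, magnifier held level with its lens about 2 mm off the larger coin's axis and 21 mm above its face; my last camera check on the weight, mug and stamp was inconclusive, but nothing was carried low enough to touch them.

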